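Serve the rum ball: seat its dish in the caddy, turn the caddy to the customer

TASK

Set the little white dish with the rum ball on it into the square pocket of the wooden serving caddy, sitting flat and square with its tab pointing outward, away from the caddy's handle, and let go of it. Then lift the caddy by the wooden grip of its handle, about a hand's breadth (10 cm) clear of the counter, turn it level through about a quarter turn so that the dish end with the tab faces straight ahead of you across the counter to the customer, and finish by holding it there, still and level: keep holding it, do not put it down. The rum ball lies loose and has to stay near the middle of its dish the whole time, the sugar shaker stays in its collar, and the other things on the counter are left where they are.

Things in the scene. Friction and masses are not known exactly. Their poses are not given: they have to be found in the camera images.
- caddy: Loose serving caddy of light wood, 0.36 kg: board 124 (x) x 284 (y) x 10 mm, origin under its middle, z up. Square dish pocket at the +y end, round collar (61 mm across, 26 mm high) with the sugar shaker at the -y end. A steel bail bridges the middle from side to side (posts 8 mm thick at x = +-50 mm, y = 0, 150 mm high) and carries the wooden grip.
- caddy_grip (a point): Middle of the wooden grip on top of the bail, 146 mm above the caddy's underside: a flat-sided bar 60 mm long along the caddy's x, 14 mm thick along y, 24 mm high, free above, below and on both flat sides. Axes as the caddy's.
- pocket (a point): Centre of the pocket's floor, 82 mm from the caddy's middle along its +y, 10 mm above its underside. 83 x 83 mm inside, walls 8 mm high, 10 mm thick, square with the caddy. Axes as the caddy's; +y points outward, away from the handle; the board ends 60 mm from here that way.
- collar (a point): Point on the axis of the shaker's collar, 90 mm from the caddy's middle along its -y, 55 mm above the caddy's underside: the shaker's middle lies here when it stands properly. Axes as the caddy's.
- dish_foot (a point): Centre of the underside of the white porcelain dish, 0.15 kg, z up, tab towards its +y. Square foot 80 x 80 mm (sides along x and y), 12 mm high, bottom edge chamfered 2 mm; fits the pocket with 1.5 mm play each side. Above it a round plate 108 mm across, rim 24 mm up. Its shallow hollow (curvature radius 220 mm) is 14 mm up in the middle, with a low lip at the rim.
- dish_tab (a point): Middle of the dish's flat tab, 72 mm from the dish's axis along its +y, 17 mm above the dish's underside: 20 mm wide along x, 10 mm thick (12 to 22 mm up), free from the plate's rim to 88 mm from the axis. Grasp it from above by its 20 mm sides. When seated it reaches out past the caddy's board. Axes as the dish's.
- dish_mid (a point): Where the rum ball's centre is when the ball lies in the middle of the dish: on the dish's axis, 33 mm above its underside.
- rum_ball_center (a point): Centre of the rum ball, a loose dark chocolate ball 38 mm across (40 g) rolled in sprinkles. It lies in the hollow of the dish and rolls if the dish is tilted by more than about 2 degrees or jerked. (Its axes turn with it.)
- shaker_center (a point): Middle of the sugar shaker, 44 mm across and 90 mm high, 0.1 kg, standing loose in the collar of the caddy with about 2 mm play all round.
- display_edge (a point): Point on the counter straight ahead of the robot, in front of the bread display; the customers stand beyond it. A mark for direction only: its x axis points straight across the counter to the customers (world +x). The caddy is held on the robot's side of it.
- mug: Bystander: white mug, 92 mm across, 95 mm high, on the right.
- poppy_roll: Bystander: dark poppy-seed roll, 124 x 76 x 38 mm, behind the work.
- oat_roll: Bystander: round grained roll, 87 x 96 x 47 mm, behind the dish.
- bench_scraper: Bystander: dough scraper, 92 x 112 x 19 mm, on the left.
- jam_jar: Bystander: jam jar, 72 mm across, 102 mm high, at the back right.

How it is judged:
By the outcome, as a careful person would: the job done as asked, in the order asked, and still so for the second after the job is handed in, while the arm keeps its last pose, push and grip.
It also fails if it takes over 72 s, if anything falls off the work surface, if the arm or the gripper's body presses on something with over 40 N, if the wrist force passes 120 N, or if a joint passes its speed limit or range.

ROBOT

A 7-joint arm with a two-finger parallel gripper is mounted at the origin on a cart in front of the work surface, level with it; the furniture and walls round the work are solid. World frame = base frame: x ahead of the robot, y to its left, z up, the work surface at z = 0. Lengths are in m, angles in rad, forces in N, time in s.
With the tool pointing down it reaches from about 0.425 to 0.875 m from the base axis. Payload 8.4 kg.
Tool frame: the origin (TCP) lies at the very end of the fingers, on their centre line; the grasp point (between the pads) lies robot.grasp_offset behind it (robot.grasp_offset is the distance from the TCP to the grasp point, in m); z points along the fingers, y is the line along which they close (so a half turn about z gives the same grasp; the last joint's range is limited). The gripper opens to 87 mm and grips with 3 to 60 N. Pads are 19 mm wide; open, the fingers measure 117 mm over their backs; the gripper's body (75 mm by 190 mm) begins 51 mm behind the grasp point.
Start: joints at [-1.307, 0.333, 0.04, 1.465, -0.013, 1.343, -0.059], TCP at [0.231, 0.608, 0.223] pointing down, gripper open.
Joint ranges: [-2.58, 2.58], [-0.38, 2.09], [-1.3, 1.39], [0.25, 2.4], [-1.5, 4.64], [0.08, 2.09], [-2.65, 2.65]. Speed limits (rad/s): [2.22, 2.22, 2.79, 2.79, 3.14, 3.14, 3.14].

INTERFACE

Orientations are given as a 3x3 rotation matrix whose columns are the frame's x, y, z axes.
In Python, from bench import robot gives the robot as it stands. The module is installed in compiled form; this text tells all that it offers.
- The arm moves only by the tool step_arm, never from a script. Its argument "increments" is a list that holds one entry, the list of rows, each a list of 5 numbers: the opening, from 0 (shut) to 1 (fully open), then the shift along the tool's x, y, z each as a share of 800 mm, from -1 to 1, then the turn about the tool's z as a share of 1.5 rad, from -1 to 1. In form: [[[claw, dx, dy, dz, yaw], ...]]. A call has 1 to 5 rows; each row is the pose to reach, as a shift and turn from the pose commanded when the call began, along the tool's axes at that moment; what a row does not reach only later rows make up. A row lasts 1/10 s, in which the tool goes at most 50 mm and 8.59 degrees, less where a joint would pass 70% of its speed; a pose out of reach is approached as far as the arm can. A call with a number of a shift or a turn outside -1 to 1 is refused whole. A call with a gripper value outside its range is refused whole. The fingers move at their own pace and stop on an object; "newtons" is the grip in N (left out, the last holds). Time passes only in rows, so rows that repeat a pose let the fingers close. It gives the time, the measured TCP pose, the force, the opening and the grip force at its end, in the units of the state.
- robot.get_state(): the state, without advancing time (a new reading comes with each control period).
- robot.capture(name): name is "side" or "top" or "wrist"; returns the picture (480x640x3 uint8, red, green, blue); there is no depth.
- robot.camera_info(name): a dict with "fx", "fy", "cx", "cy" (pixels), "position" and "rotation" of the camera in the world. Camera axes: x right, y down, z forward; pixel columns grow to the right and rows downward; lengths in m; the calibration is good to about 2 mm. A picture is of the moment at which its call begins: read the wrist's pose just before it. camera_info takes no time and is no camera call; for the wrist camera it gives the pose at the moment of the call.
- robot.hand_in(): hands the job in; it is judged then, once.
Trained networks look in the newest picture that a camera, given by its name, has taken for a name from the list of things; names that differ only in an ending like _2 or _b are one class to them, and where a whole thing is asked for, a point or a joint stands for the part that bears it (a point fixed in the world has none). Each returns a list of dicts, best first, with "score" (0 to 1); they miss things now and then, are a little off and sometimes report something else, mostly with a low value. They report only what shows in the picture. A call takes as long as a camera call.
- robot.regions_of(target, camera): "pixels" (480x640 bool, what is visible of it) and "bbox" ([centre column, centre row, width, height] in pixels, round what is visible of it).
The state is a dict: "t": time; "joints": joint angles; "qvel": joint speeds; "tau": joint torques, N m; "position": TCP position; "ee_rot": TCP orientation; "contact_force": force on the tool from outside, world axes, zero at the start; "wrist_torque": the same for the moment, N m; "opening": opening from 0.0 (shut) to 1.0 (fully open); "finger_force": force on a finger pad.
Only numpy, scipy, OpenCV 4.12 (cv2) and the standard library are available. Lean on these libraries where they do the work, as an engineer would, in place of code of your own. Each camera call takes 0.05 s, during which the arm holds its last target. There are 200 camera calls.

## Working session

There is one attempt and no reset: what is moved stays moved. The work goes in short steps, Python scripts to look and compute and a tool call to move; the robot and the scene stay as the last step left them, time stands still between calls to the robot, and variables do not carry over. Pictures are saved under pics/ and viewed, at most 10 in all, crops included, and the job is handed in when it is done.

Besides the shell and the picture viewer there is one more tool, called after "Emit:" in YAML: its name, and indented under it one key for each argument. step_arm: Moves the arm, as the interface text tells. Its arguments: {"type":"object","properties":{"increments":{"type":"array","items":{"type":"array","items":{"type":"array","items":{"type":"number"}}}},"newtons":{"type":"number"}},"required":["increments"]}

```bash
mkdir -p pics
cat > h.py <<'E'
from bench import robot
import numpy as np, cv2
def ray(cam,u,v):
    c=robot.camera_info(cam); d=np.array([(u-c['cx'])/c['fx'],(v-c['cy'])/c['fy'],1.]); return np.array(c['position']),np.array(c['rotation'])@d
def at(cam,u,v,z):
    p,d=ray(cam,u,v); return p+d*(z-p[2])/d[2]
def proj(cam,P):
    c=robot.camera_info(cam); q=np.array(c['rotation']).T@(np.array(P)-c['position']); return np.array([c['fx']*q[0]/q[2]+c['cx'],c['fy']*q[1]/q[2]+c['cy']])
def cen(m):
    v,u=np.nonzero(m); return u.mean(),v.mean()
E
python3 - <<'E'
from h import *
np.set_printoptions(precision=4,suppress=True)
s=robot.get_state(); print(s); print(robot.grasp_offset)
for n in ['top','side']:
    im=robot.capture(n); cv2.imwrite(f'pics/{n}0.png',im[:,:,::-1]); print(n,robot.camera_info(n))
    for t in ['caddy','caddy_grip','dish_foot','dish_tab','rum_ball_center','shaker_center']:
        for r in robot.regions_of(t,n)[:2]: print(t,round(r['score'],2),np.array(r['bbox']),np.array(cen(r['pixels'])),r['pixels'].sum())
E
```

```text
{'t': 0.0, 'joints': array([-1.3072,  0.3339,  0.0399,  1.4663, -0.0134,  1.3433, -0.0585]), 'qvel': array([ 0.0007,  0.0003, -0.0003,  0.0026,  0.002 ,  0.0004,  0.0017]), 'tau': array([ -0.0005, -65.6345,   1.3347, -40.3797,  -0.0599,   0.0446,
         0.0001]), 'position': array([0.2306, 0.6072, 0.2217]), 'ee_rot': array([[-0.9349,  0.3549, -0.0004],
       [ 0.3549,  0.9349, -0.0015],
       [-0.0001, -0.0016, -1.    ]]), 'contact_force': array([ 0.0876, -0.5228,  0.3286]), 'wrist_torque': array([ 0.0583, -0.0389, -0.0138]), 'finger_force': 0.0, 'opening': 0.9974200829283751}
0.0187
top {'fx': 444.58640902206565, 'fy': 444.58640902206565, 'cx': 319.78100115992146, 'cy': 231.89612324221514, 'position': array([0.3896, 0.0661, 1.3081]), 'rotation': array([[-0.0064, -0.9892,  0.1465],
       [-1.    ,  0.0055, -0.007 ],
       [ 0.0061, -0.1465, -0.9892]])}
caddy 0.83 [354.4 239.1  99.9  66.5] [351.6312 240.6107] 3815
caddy_grip 0.98 [355.2 239.2 101.   66.8] [352.097  240.5598] 3837
dish_foot 0.58 [228.4 245.2  44.4  35.4] [230.7049 246.3608] 1020
dish_tab 0.58 [226.9 245.   47.2  35.4] [230.9668 246.5489] 1053
rum_ball_center 0.62 [233.2 246.1  15.4  11.1] [232.9398 244.7594] 133
shaker_center 0.55 [385.8 226.6  19.1  17.3] [385.0696 228.187 ] 230
side {'fx': 578.7203144788443, 'fy': 578.7203144788443, 'cx': 317.63743847332603, 'cy': 232.491115476638, 'position': array([ 0.3337, -0.7656,  1.4525]), 'rotation': array([[ 0.9681, -0.2172,  0.1248],
       [-0.2501, -0.8107,  0.5294],
       [-0.0139, -0.5437, -0.8391]])}
caddy 0.59 [336.4 291.5  85.3  91.8] [336.4434 286.7192] 3931
caddy 0.56 [252.5 153.7  36.3  23.8] [252.0461 152.5332] 737
caddy_grip 0.78 [337.6 289.5  86.2  91.3] [336.3859 286.1186] 3954
dish_foot 0.8 [301.4 187.1  35.9  32.9] [300.3289 187.2687] 681
dish_tab 0.57 [301.9 189.   35.9  29. ] [300.223  187.1039] 722
shaker_center 0.62 [353.9 304.4  16.9  20.5] [355.5992 303.3452] 252
```

Run:
```python
import cv2
a=cv2.imread('pics/top0.png')[170:310,180:430]; cv2.imwrite('pics/top0c.png',cv2.resize(a,None,fx=3.2,fy=3.2,interpolation=cv2.INTER_CUBIC))
b=cv2.imread('pics/side0.png')[130:360,220:450]; cv2.imwrite('pics/side0c.png',cv2.resize(b,None,fx=2.6,fy=2.6,interpolation=cv2.INTER_CUBIC))
```

```text
(no output)
```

View pics/top0c.png

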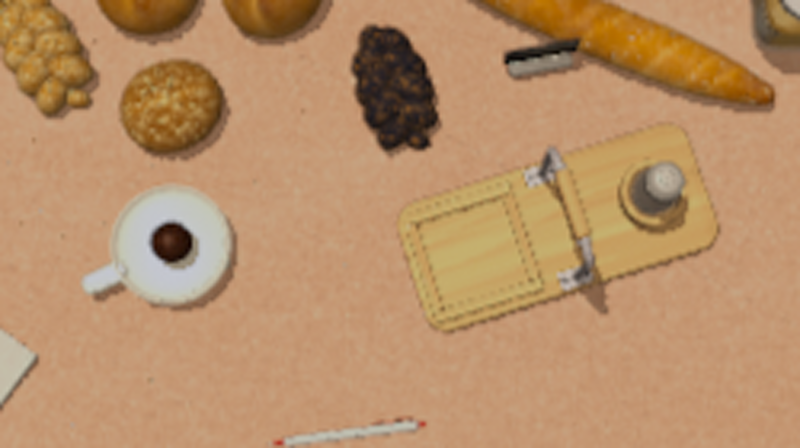

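View pics/side0c.png

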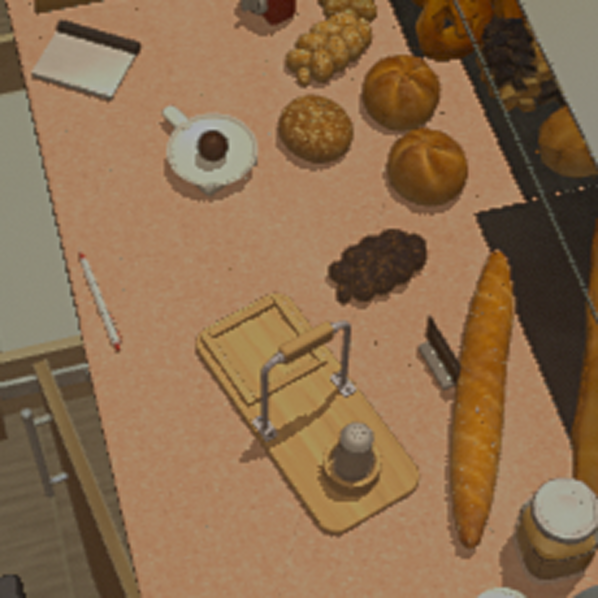

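Run:
```python
from h import *
np.set_printoptions(precision=4,suppress=True)
f=lambda x,y:(x/3.2+180,y/3.2+170)
g=lambda x,y:(x/2.6+220,y/2.6+130)
# dish: rim circle at z .024 ; tab end z .02
d=at('top',*f(173,245),.024); t=at('top',*f(88,284),.02); print('dish top',d,t, np.degrees(np.arctan2(*(t-d)[[1,0]])),np.linalg.norm((t-d)[:2]))
d=at('side',*g(211,149),.024); t=at('side',*g(168,112),.02); print('dish side',d,t,np.degrees(np.arctan2(*(t-d)[[1,0]])))
for z,p in [(.018,[(412,222),(510,190),(543,290),(440,318)])]:
    print('pocket outer-ish'); print(np.array([at('top',*f(*q),z) for q in p]))
e=[at('top',*f(*q),.01) for q in [(400,222),(437,330),(718,236),(680,123)]]; print('board',np.array(e))
a,b=at('top',*f(562,172),.158),at('top',*f(581,238),.158); print('grip top',a,b,(a+b)/2)
a,b=at('side',*g(280,357),.158),at('side',*g(328,325),.158); print('grip side',a,b,(a+b)/2)
r=[r for r in robot.regions_of('caddy','top')][0]['pixels'].astype(np.uint8)
```

```text
dish top [0.538  0.3061 0.024 ] [0.5034 0.3829 0.02  ] 114.25634166079759 0.08431871691261003
dish side [0.5385 0.3104 0.024 ] [0.5018 0.382  0.02  ] 117.13484567354409
pocket outer-ish
[[ 0.5586  0.0894  0.018 ]
 [ 0.5877 -0.0006  0.018 ]
 [ 0.4957 -0.0294  0.018 ]
 [ 0.4708  0.0643  0.018 ]]
board [[ 0.5597  0.1006  0.01  ]
 [ 0.4605  0.0671  0.01  ]
 [ 0.5451 -0.1919  0.01  ]
 [ 0.6512 -0.1601  0.01  ]]
grip top [ 0.5809 -0.0362  0.158 ] [ 0.5264 -0.0507  0.158 ] [ 0.5536 -0.0435  0.158 ]
grip side [ 0.5245 -0.0586  0.158 ] [ 0.5803 -0.0356  0.158 ] [ 0.5524 -0.0471  0.158 ]
```

```bash
cat >> h.py <<'E'
def go(pos,yang):
    """shares to bring TCP to pos with tool y at world angle yang (deg)"""
    s=robot.get_state(); R=s['ee_rot']; d=R.T@(np.array(pos)-s['position'])
    a=np.degrees(np.arctan2(R[1,1],R[0,1])); w=(yang-a+180)%360-180
    print('pos',s['position'].round(4),'yang',round(a,2),'tilt',R[:2,2].round(4),'j7',s['joints'][6].round(2),'t',s['t'],'f',s['contact_force'].round(1))
    print('shares',(d/.8).round(4),'yaw',round(-np.radians(w)/1.5,4))
E
python3 -c "
from h import *
go([.506,.376,.16],25.5)"
```

```text
pos [0.2307 0.6077 0.2226] yang 69.21 tilt [-0. -0.] j7 -0.06 t 0.75 f [-0.6 -0.8  0.5]
shares [-0.4245 -0.1486  0.0782] yaw 0.5086
```

Emit:
step_arm:
  increments:
    - [[1, -0.42, -0.15, 0.07, 0.51], [1, -0.42, -0.15, 0.07, 0.51], [1, -0.42, -0.15, 0.07, 0.51], [1, -0.42, -0.15, 0.07, 0.51], [1, -0.42, -0.15, 0.07, 0.51]]

```text
t: 1.25
position: [0.4199, 0.446, 0.1838]
ee_rot: [[-0.437, 0.9, 0.0], [0.9, 0.437, 0.001], [0.0, 0.001, -1.0]]
contact_force: [1.1, 1.3, -0.0]
opening: 1.002
finger_force: 0.0
```

```bash
python3 -c "
from h import *
go([.506,.376,.16],25.5)"
```

```text
pos [0.4199 0.446  0.1838] yang 25.9 tilt [0.0003 0.0006] j7 -0.38 t 1.25 f [ 1.1  1.3 -0. ]
shares [-0.1258  0.0585  0.0298] yaw 0.0046
```

Emit:
step_arm:
  increments:
    - [[1, -0.12, 0.06, 0.03, 0], [1, -0.12, 0.06, 0.03, 0], [1, -0.12, 0.06, 0.03, 0], [1, -0.12, 0.06, 0.03, 0]]

```text
t: 1.65
position: [0.5058, 0.3802, 0.1593]
ee_rot: [[-0.438, 0.899, -0.0], [0.899, 0.438, -0.001], [-0.001, -0.001, -1.0]]
contact_force: [-0.7, 0.3, 0.1]
opening: 1.001
finger_force: 0.0
```

```bash
python3 -c "
from h import *
go([.506,.376,.16],25.5)
im=robot.capture('wrist'); cv2.imwrite('pics/w1.png',im[:,:,::-1])
c=robot.camera_info('wrist'); print(c)
for t in ['dish_foot','dish_tab','rum_ball_center']:
    for r in robot.regions_of(t,'wrist')[:2]: print(t,round(r['score'],2),np.array(r['bbox']),np.array(cen(r['pixels'])),r['pixels'].sum())
"
```

```text
pos [0.5058 0.3802 0.1593] yang 25.99 tilt [-0.     -0.0014] j7 -0.18 t 1.65 f [-0.7  0.3  0.1]
shares [-0.0048 -0.0021 -0.0009] yaw 0.0057
{'fx': 360.75872066817146, 'fy': 360.75872066817146, 'cx': 314.4720245882063, 'cy': 239.80414929702502, 'position': array([0.47302193, 0.44462738, 0.32083701]), 'rotation': array([[ 8.97639771e-01,  4.26570638e-01,  1.10816660e-01],
       [ 4.40729776e-01, -8.68616147e-01, -2.26413899e-01],
       [-3.24380790e-04,  2.52078322e-01, -9.67706781e-01]])}
dish_foot 0.68 [314.8 293.1 114.3 153.6] [313.57183673 297.95795918] 7350
rum_ball_center 0.65 [314.9 339.6  30.1  15.2] [312.24081633 339.3755102 ] 245
```

View pics/w1.png

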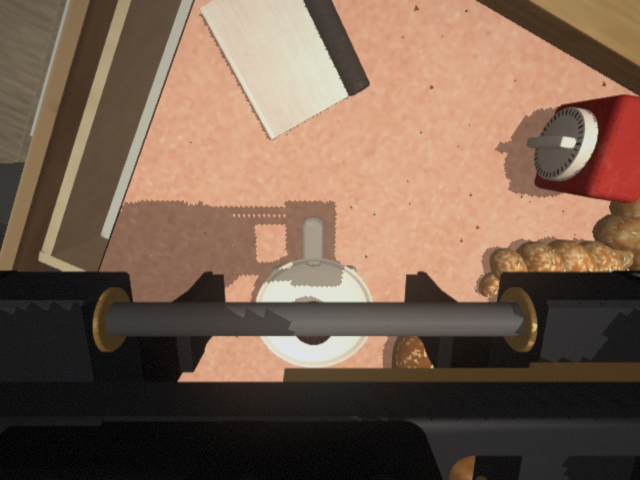

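```bash
python3 -c "
from h import *
np.set_printoptions(precision=4,suppress=True)
m=robot.regions_of('dish_foot','wrist')[0]['pixels']
for v in range(215,262,6):
    u=np.nonzero(m[v])[0]; print(v,u.min() if len(u) else 0,u.max() if len(u) else 0)
a=at('wrist',313.7,219,.022); l,r=at('wrist',256.5,298,.024),at('wrist',371.5,298,.024); bt=at('wrist',314,367,.024); tp=at('wrist',314,258,.024)
print('tabend',a,'lr',l,r,(l+r)/2,np.linalg.norm(l-r),'front/back',tp,bt,(tp+bt)/2,np.linalg.norm(tp-bt))
q=at('wrist',313.5,225,.022)-at('wrist',313.5,255,.022);print(np.degrees(np.arctan2(q[1],q[0])))
"
```

```text
215 0 0
221 304 323
227 302 325
233 302 324
239 302 324
245 302 324
251 302 324
257 301 325
tabend [0.4973 0.3928 0.022 ] lr [0.4833 0.3065 0.024 ] [0.5749 0.3519 0.024 ] [0.5291 0.3292 0.024 ] 0.10223551543043789 front/back [0.5126 0.3626 0.024 ] [0.5601 0.2667 0.024 ] [0.5363 0.3146 0.024 ] 0.10698853008313047
116.359613697484
```

```bash
python3 -c "
from h import *
go([.5031,.3815,.003],26.4)"
```

```text
pos [0.5027 0.3846 0.1602] yang 26.41 tilt [-0.0002  0.001 ] j7 -0.18 t 1.9 f [-0.3 -0.1  0.3]
shares [-0.0038 -0.0013  0.1965] yaw 0.0002
```

Emit:
step_arm:
  increments:
    - [[0.5, -0.011, 0, 0, 0.004], [0.5, -0.011, 0, 0.06, 0.004], [0.5, -0.011, 0, 0.12, 0.004], [0.5, -0.011, 0, 0.12, 0.004], [0.5, -0.011, 0, 0.12, 0.004]]

```text
t: 2.4
position: [0.5079, 0.3745, 0.0644]
ee_rot: [[-0.437, 0.9, -0.001], [0.9, 0.437, -0.001], [-0.001, -0.001, -1.0]]
contact_force: [0.8, -0.7, 1.1]
opening: 0.633
finger_force: 0.0
```

```bash
python3 -c "
from h import *
im=robot.capture('wrist')
im=robot.capture('wrist'); cv2.imwrite('pics/w2.png',im[:,:,::-1])
go([.5066,.377,.003],26.1)
"
```

```text
pos [0.5095 0.3757 0.0667] yang 25.9 tilt [0.0028 0.0023] j7 -0.15 t 2.5 f [ 0.1 -0.1 -0.1]
shares [ 0.003  -0.0028  0.0796] yaw -0.0024
```

View pics/w2.png

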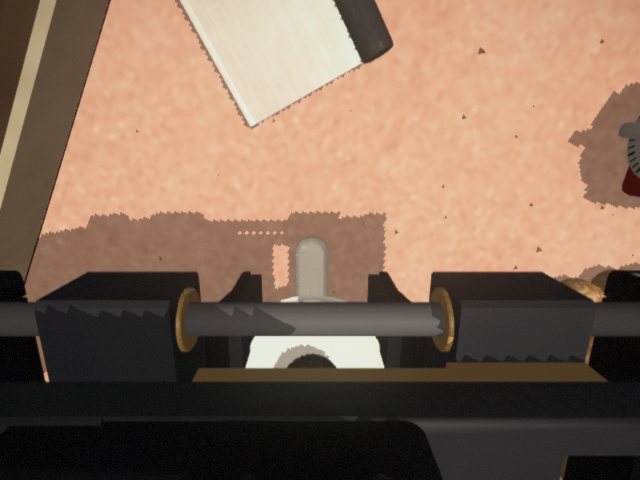

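Emit:
step_arm:
  increments:
    - [[0.5, 0.001, -0.002, 0.03, 0], [0.5, 0.001, -0.002, 0.06, 0], [0.5, 0.001, -0.002, 0.072, 0], [0.5, 0.001, -0.002, 0.0765, 0], [0.5, 0.001, -0.002, 0.0765, 0]]

```text
t: 3.0
position: [0.5069, 0.3752, 0.0038]
ee_rot: [[-0.437, 0.9, 0.001], [0.9, 0.437, 0.001], [0.0, 0.001, -1.0]]
contact_force: [0.1, -0.6, -0.2]
opening: 0.502
finger_force: 0.0
```

```bash
python3 -c "
from h import *
im=robot.capture('wrist');c=robot.camera_info('wrist'); cv2.imwrite('pics/w3.png',im[:,:,::-1])
go([.5066,.377,.003],26.1)
for u,v in [(312,237)]: pass
m=robot.regions_of('dish_foot','wrist')
for r in m[:1]:
    v,u=np.nonzero(r['pixels']); k=v<v.min()+3; print('tabend px',u[k].mean(),v.min(),at('wrist',u[k].mean(),v.min(),.022)); 
    print([(vv,u[v==vv].min(),u[v==vv].max()) for vv in range(v.min()+10,v.min()+50,10) if (v==vv).any()])
"
```

```text
pos [0.5071 0.3753 0.0041] yang 25.89 tilt [0.0015 0.0013] j7 -0.13 t 3.05 f [-0.4  0.2 -0.6]
shares [0.0022 0.0004 0.0014] yaw -0.0025
tabend px 315.1320754716981 272 [0.49889419 0.39149592 0.022     ]
[(282, np.int64(295), np.int64(335)), (292, np.int64(293), np.int64(337))]
```

Emit:
step_arm:
  increments:
    - [[0.5, 0.0055, 0, 0.001, 0], [0.3, 0.0055, 0, 0.001, 0], [0.26, 0.0055, 0, 0.001, 0], [0.22, 0.0055, 0, 0.001, 0], [0.18, 0.0055, 0, 0.001, 0]]
  newtons: 5

```text
t: 3.6
position: [0.5044, 0.3786, 0.0018]
ee_rot: [[-0.437, 0.9, 0.0], [0.9, 0.437, -0.0], [-0.0, 0.0, -1.0]]
contact_force: [0.5, 1.2, 0.1]
opening: 0.235
finger_force: 0.3
```

Emit:
step_arm:
  increments:
    - [[0.1, 0, 0, 0, 0], [0, 0, 0, 0, 0], [0, 0, 0, 0, 0]]
  newtons: 20

```text
t: 3.9
position: [0.5045, 0.3786, 0.0019]
ee_rot: [[-0.437, 0.9, 0.0], [0.9, 0.437, 0.0], [-0.0, 0.0, -1.0]]
contact_force: [0.5, -0.1, 0.0]
opening: 0.223
finger_force: 20.0
```

Emit:
step_arm:
  increments:
    - [[0, 0, 0, 0, 0], [0, 0, 0, 0, 0], [0, 0, 0, 0, 0]]
  newtons: 60

```text
t: 4.2
position: [0.5045, 0.3786, 0.0018]
ee_rot: [[-0.437, 0.9, 0.0], [0.9, 0.437, 0.0], [-0.0, 0.0, -1.0]]
contact_force: [1.1, -0.0, 0.6]
opening: 0.222
finger_force: 60.0
```

Emit:
step_arm:
  increments:
    - [[0, 0, 0, -0.001, 0], [0, 0, 0, -0.003, 0], [0, 0, 0, -0.005, 0], [0, 0, 0, -0.008, 0], [0, 0, 0, -0.01, 0]]

```text
t: 4.7
position: [0.5043, 0.3787, 0.01]
ee_rot: [[-0.437, 0.9, -0.0], [0.9, 0.437, -0.0], [0.0, -0.0, -1.0]]
contact_force: [-0.2, 0.3, -1.7]
opening: 0.221
finger_force: 60.0
```

```bash
python3 -c "
from h import *
go([.5066,.377,.003],26.1)
for n in ['top','side']:
    im=robot.capture(n); cv2.imwrite('pics/%s1.png'%n,im[:,:,::-1])
    for t in ['dish_foot','rum_ball_center']:
        for r in robot.regions_of(t,n)[:1]: print(n,t,round(r['score'],2),np.array(r['bbox']),at(n,*r['bbox'][:2],.043 if t[0]=='r' else .034))
a=cv2.imread('pics/top1.png')[210:290,180:280];b=cv2.imread('pics/side1.png')[150:230,250:350]
cv2.imwrite('pics/c1.png',np.hstack([cv2.resize(a,(400,320)),cv2.resize(b,(400,320))]))
"
```

```text
pos [0.5043 0.3787 0.01  ] yang 25.9 tilt [-0.0001 -0.    ] j7 -0.14 t 4.7 f [-0.2  0.3 -1.7]
shares [-0.0032  0.0017  0.0087] yaw -0.0023
top dish_foot 0.68 [232.1 247.2  38.9  35.9] [0.53505634 0.30980005 0.034     ]
top rum_ball_center 0.54 [232.7 247.8  16.4  13.6] [0.53229375 0.30632709 0.043     ]
side dish_foot 0.72 [300.2 187.9  32.2  33.4] [0.53368816 0.30142039 0.034     ]
side rum_ball_center 0.65 [411.2 376.8  31.3  40.2] [ 0.66136808 -0.35180264  0.043     ]
```

View pics/c1.png

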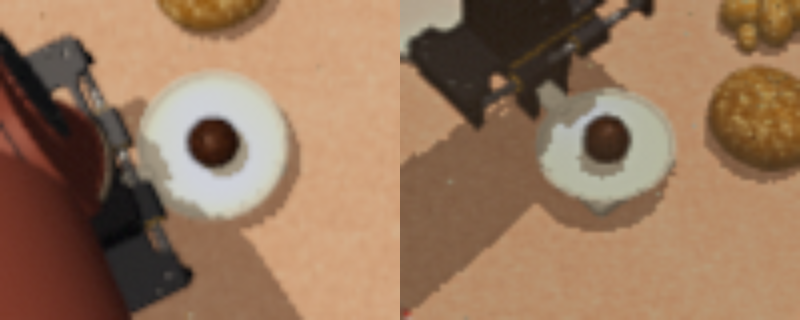

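```bash
cat > fit.py <<'E'
from h import *
from scipy.optimize import minimize
def hullmask(cam,P,S=8):
    q=np.array([proj(cam,p) for p in P]); h=cv2.convexHull(((q+.5)*S-.5).astype(np.float32)).round().astype(np.int32)
    m=np.zeros((480*S,640*S),np.uint8); cv2.fillConvexPoly(m,h,1); return cv2.resize(m.astype(np.float32),(640,480),interpolation=cv2.INTER_AREA)
def board(x,y,th,r=.02):
    c,s=np.cos(th),np.sin(th); P=[]
    for sx in(-1,1):
        for sy in(-1,1):
            for a in np.linspace(0,np.pi/2,6):
                px,py=sx*(.062-r+r*np.cos(a)),sy*(.142-r+r*np.sin(a))
                for z in(0,.01): P.append([x+c*px-s*py,y+s*px+c*py,z])
    return P
def fit(masks,x0):
    f=lambda p:sum(np.abs(hullmask(c,board(p[0],p[1],p[2]))*w-m*w).sum() for c,(m,w) in masks.items())
    return minimize(f,x0,method='Nelder-Mead',options=dict(initial_simplex=np.array([x0]*4)+np.vstack([np.zeros(3),np.diag([.006,.006,.05])]),xatol=1e-4,fatol=.1,maxiter=90))
E
cat > runfit.py <<'E'
from fit import *
M={}
for n in ['top','side']:
    im=robot.capture(n); r=robot.regions_of('caddy','%s'%n)[0]
    m=r['pixels'].astype(np.float32); w=np.ones_like(m)
    # ignore the bail/shaker: anything projecting above board
    x,y,th=.5535,-.046,np.radians(18)
    R=np.array([[np.cos(th),-np.sin(th)],[np.sin(th),np.cos(th)]])
    def blk(pts):
        P=[[*(np.array([x,y])+R@np.array(p[:2])),p[2]] for p in pts]; w[cv2.dilate((hullmask(n,P,1)>0).astype(np.uint8),np.ones((5,5)))>0]=0
    blk([(sx,0,z) for sx in(-.055,.055) for z in(0,.16)])
    blk([(.03*np.cos(a),-.09+.03*np.sin(a),z) for a in np.linspace(0,6.28,12) for z in(.01,.1)])
    M[n]=(m,w)
for k in [['top'],['side'],['top','side']]:
    r=fit({a:M[a] for a in k},[.5535,-.046,np.radians(18)]); print(k,r.x[:2].round(4),np.degrees(r.x[2]).round(2),r.fun.round(1))
E
python3 runfit.py
```

```text
Traceback (most recent call last):
  File "runfit.py", line 15, in <module>
    r=fit({a:M[a] for a in k},[.5535,-.046,np.radians(18)]); print(k,r.x[:2].round(4),np.degrees(r.x[2]).round(2),r.fun.round(1))
  File "fit.py", line 16, in fit
    return minimize(f,x0,method='Nelder-Mead',options=dict(initial_simplex=np.array([x0]*4)+np.vstack([np.zeros(3),np.diag([.006,.006,.05])]),xatol=1e-4,fatol=.1,maxiter=90))
  File "fit.py", line 15, in <lambda>
    f=lambda p:sum(np.abs(hullmask(c,board(p[0],p[1],p[2]))*w-m*w).sum() for c,(m,w) in masks.items())
               ~~~^^^^^^^^^^^^^^^^^^^^^^^^^^^^^^^^^^^^^^^^^^^^^^^^^^^^^^^^^^^^^^^^^^^^^^^^^^^^^^^^^^^^
  File "fit.py", line 15, in <genexpr>
    f=lambda p:sum(np.abs(hullmask(c,board(p[0],p[1],p[2]))*w-m*w).sum() for c,(m,w) in masks.items())
                          ~~~~~~~~^^^^^^^^^^^^^^^^^^^^^^^^^
  File "fit.py", line 4, in hullmask
    q=np.array([proj(cam,p) for p in P]); h=cv2.convexHull(((q+.5)*S-.5).astype(np.float32)).round().astype(np.int32)
                ~~~~^^^^^^^
  File "h.py", line 8, in proj
    c=robot.camera_info(cam); q=np.array(c['rotation']).T@(np.array(P)-c['position']); return np.array([c['fx']*q[0]/q[2]+c['cx'],c['fy']*q[1]/q[2]+c['cy']])
ValueError: time passes only in moves, steps and waits
```

Emit:
step_arm:
  increments:
    - [[0, 0, 0, -0.004, 0], [0, 0, 0, -0.012, 0], [0, 0, 0, -0.022, 0], [0, 0, 0, -0.032, 0], [0, 0, 0, -0.038, 0]]

```text
t: 5.7
position: [0.5048, 0.379, 0.0416]
ee_rot: [[-0.437, 0.9, 0.001], [0.9, 0.437, 0.001], [0.0, 0.001, -1.0]]
contact_force: [0.4, -0.3, -2.4]
opening: 0.219
finger_force: 60.0
```

```bash
python3 -c "
from h import *
go([.505,.103,.045],18)"
```

```text
pos [0.5048 0.379  0.0416] yang 25.89 tilt [0.0011 0.001 ] j7 -0.15 t 5.7 f [ 0.4 -0.3 -2.4]
shares [-0.3105 -0.1504 -0.0046] yaw 0.0919
```

```bash
sed -i 's/q=np.array(\[proj(cam,p) for p in P\])/c=info(cam); P=(np.array(P)-c["position"])@c["rotation"]; q=P[:,:2]\/P[:,2:]*[c["fx"],c["fy"]]+[c["cx"],c["cy"]]/; s/^from scipy.optimize.*/&\nimport functools\ninfo=functools.cache(robot.camera_info)/' fit.py; sed -i 's/),np.ones((5,5)))/,np.ones((5,5)))/; s/(hullmask(n,P,1)>0).astype(np.uint8,/(hullmask(n,P,1)>0).astype(np.uint8),/' runfit.py; python3 runfit.py
```

```text
['top'] [ 0.5583 -0.0428] 17.58 89.5
['side'] [ 0.5558 -0.041 ] 17.33 107.0
['top', 'side'] [ 0.5569 -0.0416] 17.43 240.5
```

Emit:
step_arm:
  increments:
    - [[0, -0.0023, -0.001, 0, 0], [0, -0.0068, -0.0032, 0, 0], [0, -0.0136, -0.0063, -0.001, 0], [0, -0.0227, -0.0105, -0.002, 0], [0, -0.034, -0.0158, -0.003, 0]]

```text
t: 6.4
position: [0.5048, 0.3478, 0.0426]
ee_rot: [[-0.437, 0.9, -0.0], [0.9, 0.437, -0.0], [-0.0, -0.0, -1.0]]
contact_force: [0.7, 0.2, -1.9]
opening: 0.221
finger_force: 60.0
```

Emit:
step_arm:
  increments:
    - [[0, -0.0136, -0.0063, 0, 0], [0, -0.0295, -0.0137, 0, 0], [0, -0.0476, -0.0221, 0, 0], [0, -0.068, -0.0315, 0, 0], [0, -0.0906, -0.042, 0, 0]]

```text
t: 6.9
position: [0.5063, 0.2671, 0.0426]
ee_rot: [[-0.437, 0.9, 0.0], [0.9, 0.437, -0.0], [-0.0, 0.0, -1.0]]
contact_force: [0.6, -0.1, -1.1]
opening: 0.222
finger_force: 60.0
```

Emit:
step_arm:
  increments:
    - [[0, -0.0238, -0.011, 0, 0], [0, -0.0476, -0.0221, 0, 0], [0, -0.0702, -0.0326, 0, 0], [0, -0.0906, -0.042, 0, 0], [0, -0.1088, -0.0504, 0, 0]]

```text
t: 7.4
position: [0.508, 0.1709, 0.0427]
ee_rot: [[-0.436, 0.9, 0.0], [0.9, 0.436, -0.0], [-0.0, -0.0, -1.0]]
contact_force: [-0.3, -0.4, -1.9]
opening: 0.22
finger_force: 60.0
```

Emit:
step_arm:
  increments:
    - [[0, -0.0159, -0.0074, 0, 0], [0, -0.0295, -0.0137, 0, 0], [0, -0.0408, -0.0189, 0, 0], [0, -0.0499, -0.0231, 0, 0], [0, -0.0578, -0.0268, 0, 0]]

```text
t: 7.9
position: [0.5089, 0.1215, 0.0426]
ee_rot: [[-0.437, 0.899, -0.0], [0.899, 0.437, -0.0], [0.0, -0.0, -1.0]]
contact_force: [0.8, -0.5, -2.0]
opening: 0.222
finger_force: 60.0
```

Emit:
step_arm:
  increments:
    - [[0, -0.0068, -0.0032, 0, 0], [0, -0.0113, -0.0053, 0, 0], [0, -0.0147, -0.0068, 0, 0], [0, -0.017, -0.0079, 0, 0], [0, -0.0181, -0.0084, 0, 0]]

```text
t: 8.4
position: [0.5092, 0.106, 0.0426]
ee_rot: [[-0.437, 0.9, -0.0], [0.9, 0.437, 0.0], [0.0, -0.0, -1.0]]
contact_force: [0.9, 0.1, -1.6]
opening: 0.223
finger_force: 60.0
```

Emit:
step_arm:
  increments:
    - [[0, 0, 0, 0, 0.01], [0, 0, 0, 0, 0.03], [0, 0, 0, 0, 0.05], [0, 0, 0, 0, 0.07], [0, 0, 0, 0, 0.08]]

```text
t: 8.9
position: [0.5091, 0.106, 0.0426]
ee_rot: [[-0.324, 0.946, -0.0], [0.946, 0.324, -0.0], [-0.0, -0.0, -1.0]]
contact_force: [0.2, -0.3, -1.1]
opening: 0.221
finger_force: 60.0
```

```bash
python3 -c "
from h import *
go([.5098,.1065,.045],17.45)
a=robot.capture('top')[:,:,::-1]; b=robot.capture('side')[:,:,::-1]
a=a[190:290,260:360];b=b[215:315,270:370]
cv2.imwrite('pics/c2.png',np.hstack([cv2.resize(a,(400,400),interpolation=3),cv2.resize(b,(400,400),interpolation=3)]))
for n in ['top','side']:
    for r in robot.regions_of('dish_foot',n)[:1]: print(n,r['score'],r['bbox'],at(n,*r['bbox'][:2],.066))
    for r in robot.regions_of('rum_ball_center',n)[:1]: print(n,r['score'],r['bbox'],at(n,*r['bbox'][:2],.076))
"
```

```text
pos [0.5091 0.106  0.0426] yang 18.91 tilt [-0.0001 -0.0001] j7 0.15 t 8.9 f [ 0.2 -0.3 -1.1]
shares [ 0.0003  0.001  -0.003 ] yaw 0.0169
top 0.75 [334.2, 243.2, 25.1, 35.6] [0.54108018 0.01693376 0.066     ]
top 0.47 [331.7, 244.4, 17.6, 16.5] [0.53652769 0.0243449  0.076     ]
side 0.67 [322.6, 257.6, 37.2, 36.3] [0.53239046 0.02510899 0.066     ]
side 0.68 [324.4, 253.8, 14.9, 13.9] [0.53887526 0.02990811 0.076     ]
```

View pics/c2.png

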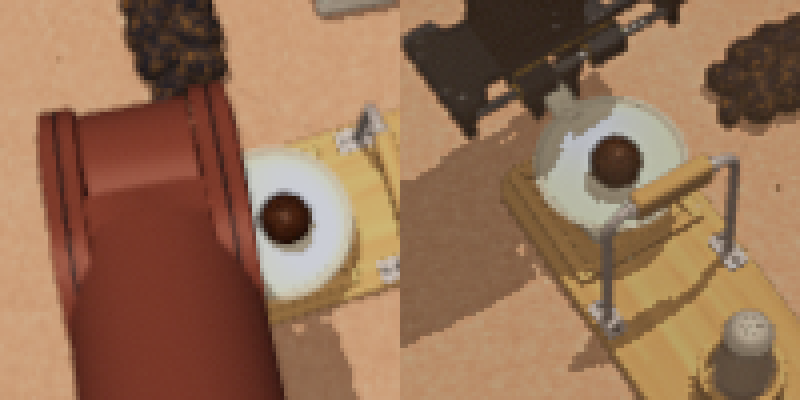

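```bash
cat > dfit.py <<'E'
from fit import *
import sys
zr=float(sys.argv[1]); x0=[float(sys.argv[2]),float(sys.argv[3])]
A=np.linspace(0,2*np.pi,60)
for n in ['side','top']:
    robot.capture(n); R=robot.regions_of('dish_foot',n)
    if not R: print(n,'none'); continue
    m=R[0]['pixels'].astype(np.float32); w=np.ones_like(m)
    tcp=np.array(robot.get_state()['position'])
    disc=lambda p:hullmask(n,[[p[0]+.054*np.cos(a),p[1]+.054*np.sin(a),zr] for a in A])
    # drop the tab side and, in the top view, what the arm hides
    yy,xx=np.mgrid[:480,:640]
    if n=='top': w[:,:326]=0
    else:
        q=proj(n,[x0[0]-.0155,x0[1]+.049,zr]); k=proj(n,[x0[0],x0[1],zr]); d=(k-q)/np.linalg.norm(k-q); w[((xx-q[0])*d[0]+(yy-q[1])*d[1])<0]=0
    r=minimize(lambda p:np.abs((disc(p)-m)*w).sum(),x0,method='Nelder-Mead',options=dict(initial_simplex=np.array([x0]*3)+np.vstack([np.zeros(2),np.eye(2)*.006]),xatol=1e-4,fatol=.1,maxiter=60))
    print(n,r.x.round(4),r.fun.round(1),m.sum(),disc(r.x).sum())
E
python3 dfit.py .0648 .5332 .0355
python3 -c "
from h import *
print(at('top',329,245,.0648),at('side',322.7,255.6,.0648))"
```

```text
side [0.5331 0.036 ] 307.3 795.0 1017.1094
top [0.5368 0.0341] 158.4 600.0 1152.2188
[0.53620655 0.03158535 0.0648    ] [0.53447549 0.03196399 0.0648    ]
```

Emit:
step_arm:
  increments:
    - [[0, 0.001, 0, 0, 0.005], [0, 0.002, 0.0007, 0.003, 0.012], [0, 0.002, 0.0007, 0.008, 0.017], [0, 0.002, 0.0007, 0.014, 0.017], [0, 0.002, 0.0007, 0.02, 0.017]]

```text
t: 9.9
position: [0.509, 0.1076, 0.026]
ee_rot: [[-0.302, 0.953, -0.0], [0.953, 0.302, -0.0], [-0.0, -0.0, -1.0]]
contact_force: [1.0, -0.2, -2.4]
opening: 0.223
finger_force: 60.0
```

Emit:
step_arm:
  increments:
    - [[0, 0, 0, 0.003, 0], [0, 0, 0, 0.005, 0], [0, 0, 0, 0.007, 0], [0, 0, 0, 0.009, 0], [0, 0, 0, 0.01, 0]]

```text
t: 10.4
position: [0.5092, 0.1076, 0.0185]
ee_rot: [[-0.302, 0.953, 0.0], [0.953, 0.302, 0.0], [-0.0, 0.0, -1.0]]
contact_force: [-0.2, 0.7, -1.7]
opening: 0.22
finger_force: 60.0
```

Emit:
step_arm:
  increments:
    - [[0, 0, 0, 0.001, 0], [0, 0, 0, 0.002, 0], [0, 0, 0, 0.002, 0]]

```text
t: 10.7
position: [0.5091, 0.1076, 0.0169]
ee_rot: [[-0.302, 0.953, -0.0], [0.953, 0.302, -0.0], [-0.0, -0.0, -1.0]]
contact_force: [-0.2, -0.4, -1.8]
opening: 0.221
finger_force: 60.0
```

Emit:
step_arm:
  increments:
    - [[0, 0, 0, 0.001, 0], [0, 0, 0, 0.002, 0], [0, 0, 0, 0.003, 0], [0, 0, 0, 0.004, 0]]

```text
t: 11.1
position: [0.5092, 0.1076, 0.0137]
ee_rot: [[-0.302, 0.953, -0.0], [0.953, 0.302, -0.0], [-0.0, -0.0, -1.0]]
contact_force: [-1.2, 1.2, -2.0]
opening: 0.222
finger_force: 60.0
```

Emit:
step_arm:
  increments:
    - [[0, 0, 0, 0.001, 0], [0, 0, 0, 0.002, 0], [0, 0, 0, 0.0025, 0], [0, 0, 0, 0.0025, 0]]

```text
t: 11.5
position: [0.5092, 0.1077, 0.0118]
ee_rot: [[-0.302, 0.953, -0.0], [0.953, 0.302, 0.0], [0.0, -0.0, -1.0]]
contact_force: [-1.6, 0.1, -0.4]
opening: 0.219
finger_force: 60.0
```

Emit:
step_arm:
  increments:
    - [[0, 0, 0, 0.0003, 0], [0, 0, 0, 0.0003, 0]]
  newtons: 8

```text
t: 11.7
position: [0.5094, 0.1078, 0.0118]
ee_rot: [[-0.302, 0.953, 0.0], [0.953, 0.302, 0.0], [0.0, 0.0, -1.0]]
contact_force: [-0.4, 0.4, 1.7]
opening: 0.229
finger_force: 8.0
```

Emit:
step_arm:
  increments:
    - [[0.23, 0, 0, 0, 0], [0.24, 0, 0, 0, 0], [0.27, 0, 0, 0, 0], [0.32, 0, 0, 0, 0], [0.4, 0, 0, 0, 0]]
  newtons: 3

```text
t: 12.2
position: [0.5092, 0.1076, 0.0115]
ee_rot: [[-0.302, 0.953, 0.0], [0.953, 0.302, -0.0], [-0.0, 0.0, -1.0]]
contact_force: [-0.5, -0.4, -0.4]
opening: 0.343
finger_force: 0.0
```

Emit:
step_arm:
  increments:
    - [[0.5, 0.005, 0, 0, 0], [0.5, 0.01, 0, -0.01, 0], [0.5, 0.01, 0, -0.04, 0], [0.5, 0.01, 0, -0.1, 0], [0.5, 0.01, 0, -0.16, 0]]

```text
t: 12.7
position: [0.506, 0.1152, 0.1411]
ee_rot: [[-0.302, 0.953, -0.001], [0.953, 0.302, -0.001], [-0.001, -0.001, -1.0]]
contact_force: [1.5, 0.3, 0.3]
opening: 0.496
finger_force: 0.0
```

Emit:
step_arm:
  increments:
    - [[0.5, 0.03, 0, -0.06, 0], [0.5, 0.06, 0, -0.12, 0], [0.5, 0.06, 0, -0.15, 0], [0.5, 0.06, 0, -0.15, 0]]

```text
t: 13.1
position: [0.4937, 0.1631, 0.2649]
ee_rot: [[-0.304, 0.953, 0.007], [0.953, 0.304, 0.004], [0.002, 0.008, -1.0]]
contact_force: [0.0, -0.4, -0.9]
opening: 0.501
finger_force: 0.0
```

```bash
python3 -c "
from h import *
go([.5569,-.042,.2],107.4)
a=robot.capture('top')[:,:,::-1]; b=robot.capture('side')[:,:,::-1]
a=a[190:290,280:420];b=b[215:315,270:370]
cv2.imwrite('pics/c3.png',np.hstack([cv2.resize(a,(448,320),interpolation=3),cv2.resize(b,(320,320),interpolation=3)]))
for n in ['top','side']:
    for r in robot.regions_of('rum_ball_center',n)[:1]: print(n,r['score'],r['bbox'],at(n,*r['bbox'][:2],.043))
"; python3 dfit.py .034 .532 .0365; python3 runfit.py
```

```text
pos [0.4937 0.1631 0.2649] yang 17.68 tilt [0.0068 0.0042] j7 -0.08 t 13.1 f [ 0.  -0.4 -0.9]
shares [-0.2684 -0.0032  0.0806] yaw -1.044
top 0.56 [351.3, 237.9, 100.0, 58.0] [ 0.55893716 -0.03327273  0.043     ]
side 0.59 [324.1, 259.4, 9.9, 12.9] [0.53827178 0.03145258 0.043     ]
side [0.5314 0.0364] 342.0 758.0 991.3125
top [0.5339 0.034 ] 126.1 1038.0 1100.7656Traceback (most recent call last):
  File "runfit.py", line 4, in <module>
    im=robot.capture(n); r=robot.regions_of('caddy','%s'%n)[0]
                           ~~~~~~~~~~~~~~~~~~~~~~~~~~~~~~~~^^^
IndexError: list index out of range
```

View pics/c3.png

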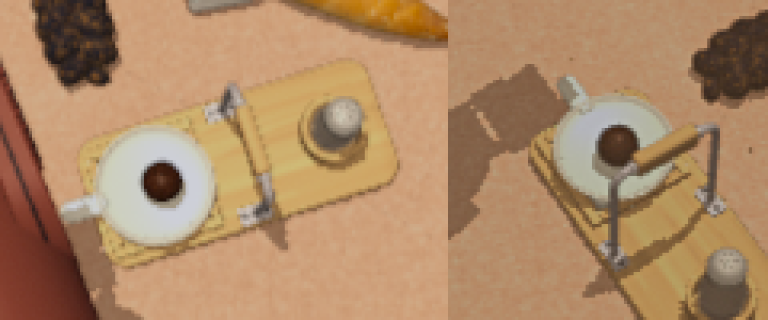

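Emit:
step_arm:
  increments:
    - [[0.55, -0.27, 0, 0, -0.99], [0.55, -0.27, 0, 0, -0.99], [0.55, -0.27, 0, 0, -0.99], [0.55, -0.27, 0, 0, -0.99], [0.55, -0.27, 0, 0, -0.99]]

```text
t: 14.2
position: [0.5566, -0.0425, 0.2597]
ee_rot: [[-0.821, 0.571, 0.0], [0.571, 0.821, 0.0], [-0.0, 0.0, -1.0]]
contact_force: [0.0, 0.7, 0.7]
opening: 0.55
finger_force: 0.0
```

```bash
python3 -c "
from h import *
go([.556,-.043,.23],107.4)"
```

```text
pos [ 0.5566 -0.0425  0.2597] yang 55.17 tilt [0.0001 0.0002] j7 1.03 t 14.2 f [0.  0.7 0.7]
shares [ 0.0002 -0.001   0.0371] yaw -0.6077
```

Emit:
step_arm:
  increments:
    - [[0.55, 0, -0.001, 0.01, -0.608], [0.55, 0, -0.001, 0.02, -0.608], [0.55, 0, -0.001, 0.03, -0.608], [0.55, 0, -0.001, 0.037, -0.608], [0.55, 0, -0.001, 0.037, -0.608]]

```text
t: 14.7
position: [0.5553, -0.0411, 0.2289]
ee_rot: [[-0.99, -0.143, -0.002], [-0.143, 0.99, 0.0], [0.002, 0.0, -1.0]]
contact_force: [-0.3, -0.6, -0.1]
opening: 0.548
finger_force: 0.0
```

Emit:
step_arm:
  increments:
    - [[0.55, 0, 0, 0, -0.108], [0.55, 0, 0, 0, -0.108], [0.55, 0, 0, 0, -0.108]]

```text
t: 15.0
position: [0.5558, -0.0411, 0.2299]
ee_rot: [[-0.957, -0.291, -0.0], [-0.291, 0.957, 0.0], [0.0, 0.0, -1.0]]
contact_force: [-0.5, -0.3, -0.2]
opening: 0.546
finger_force: 0.0
```

```bash
python3 -c "
from h import *
im=robot.capture('wrist'); cv2.imwrite('pics/w4.png',im[:,:,::-1])
go([.556,-.043,.1275],107.4)
for n in ['wrist']:
  for t in ['caddy_grip','rum_ball_center','shaker_center']:
    for r in robot.regions_of(t,n)[:2]: print(t,round(r['score'],2),np.array(r['bbox']))
P=np.array([.5566,-.0417,0]);th=np.radians(17.45);X=np.array([np.cos(th),np.sin(th),0]);Y=np.array([-X[1],X[0],0]);Z=np.array([0,0,1])
for sx in(-.03,.03):
  for sy in(-.007,.007): print(proj('wrist',P+sx*X+sy*Y+.158*Z).round(1))
"
```

```text
pos [ 0.5558 -0.0411  0.2299] yang 106.91 tilt [-0.0003  0.0002] j7 1.93 t 15.05 f [-0.3 -0.2  0.6]
shares [ 0.0004 -0.0024  0.128 ] yaw -0.0057
caddy_grip 0.79 [309.8 227.4 272.7 152. ]
rum_ball_center 0.86 [388.1 216.9  40.9  41.3]
shaker_center 0.72 [218.1 222.2  58.1  59.3]
shaker_center 0.49 [386.5 218.2  42.   40.1]
[301. 209.]
[322.4 208.8]
[302.5 294.3]
[322.6 294.2]
```

View pics/w4.png

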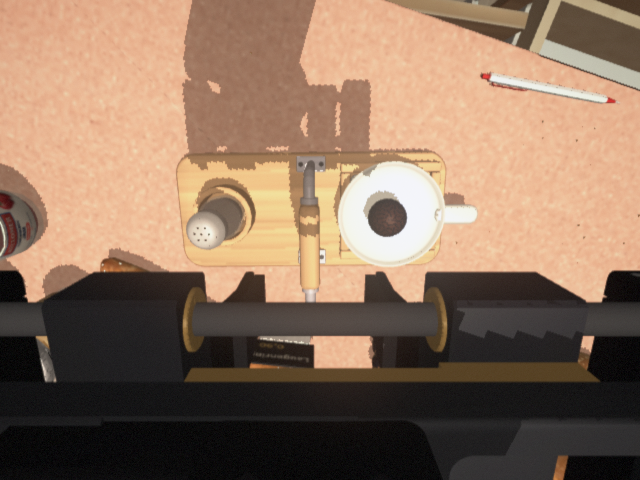

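Emit:
step_arm:
  increments:
    - [[0.55, 0.002, -0.0024, 0.03, -0.003], [0.55, 0.0024, -0.0024, 0.06, -0.003], [0.55, 0.0024, -0.0024, 0.09, -0.003], [0.55, 0.0024, -0.0024, 0.115, -0.003], [0.55, 0.0024, -0.0024, 0.128, -0.003]]

```text
t: 15.7
position: [0.5537, -0.0433, 0.1259]
ee_rot: [[-0.955, -0.298, -0.002], [-0.298, 0.955, 0.0], [0.002, 0.001, -1.0]]
contact_force: [0.2, 0.2, 0.8]
opening: 0.548
finger_force: 0.0
```

Emit:
step_arm:
  increments:
    - [[0.4, 0, 0, 0, 0], [0.3, 0, 0, 0, 0], [0.25, 0, 0, 0, 0], [0.22, 0, 0, 0, 0], [0.19, 0, 0, 0, 0]]
  newtons: 3

```text
t: 16.2
position: [0.5549, -0.0434, 0.1282]
ee_rot: [[-0.954, -0.299, 0.001], [-0.299, 0.954, 0.0], [-0.001, 0.0, -1.0]]
contact_force: [-0.1, 0.0, -0.3]
opening: 0.227
finger_force: 0.0
```

Emit:
step_arm:
  increments:
    - [[0.17, 0, 0, 0, 0], [0.15, 0, 0, 0, 0], [0.13, 0, 0, 0, 0], [0.11, 0, 0, 0, 0], [0.05, 0, 0, 0, 0]]

```text
t: 16.7
position: [0.555, -0.0446, 0.128]
ee_rot: [[-0.955, -0.298, 0.001], [-0.298, 0.955, -0.001], [-0.001, -0.001, -1.0]]
contact_force: [1.6, -5.2, 1.4]
opening: 0.159
finger_force: 3.0
```

Emit:
step_arm:
  increments:
    - [[0, 0, 0, 0, 0], [0, 0, 0, 0, 0], [0, 0, 0, 0, 0]]
  newtons: 20

```text
t: 17.0
position: [0.555, -0.0446, 0.128]
ee_rot: [[-0.955, -0.298, 0.001], [-0.298, 0.955, -0.001], [-0.001, -0.001, -1.0]]
contact_force: [0.9, -4.3, 0.8]
opening: 0.157
finger_force: 20.0
```

Emit:
step_arm:
  increments:
    - [[0, 0, 0, 0, 0], [0, 0, 0, 0, 0], [0, 0, 0, 0, 0]]
  newtons: 60

```text
t: 17.3
position: [0.555, -0.0446, 0.128]
ee_rot: [[-0.954, -0.298, 0.001], [-0.298, 0.954, -0.001], [-0.001, -0.001, -1.0]]
contact_force: [2.1, -4.8, 2.0]
opening: 0.156
finger_force: 60.0
```

Emit:
step_arm:
  increments:
    - [[0, 0, -0.0008, 0, 0], [0, 0, -0.0016, 0, 0], [0, 0, -0.0016, 0, 0]]

```text
t: 17.6
position: [0.555, -0.0446, 0.128]
ee_rot: [[-0.954, -0.299, -0.0], [-0.299, 0.954, 0.001], [-0.0, 0.001, -1.0]]
contact_force: [-1.3, -2.5, 5.2]
opening: 0.154
finger_force: 60.0
```

Emit:
step_arm:
  increments:
    - [[0, 0, 0, -0.001, 0], [0, 0, 0, -0.003, 0], [0, 0, 0, -0.006, 0], [0, 0, 0, -0.01, 0], [0, 0, 0, -0.015, 0]]

```text
t: 18.1
position: [0.5545, -0.0445, 0.1394]
ee_rot: [[-0.954, -0.299, -0.001], [-0.299, 0.954, 0.0], [0.001, 0.001, -1.0]]
contact_force: [-0.1, -0.1, -6.7]
opening: 0.154
finger_force: 60.0
```

```bash
python3 -c "
from h import *
go([.55,-.04,.228],0); print(robot.get_state()['wrist_torque'])
P=[robot.capture(n)[:,:,::-1] for n in ['top','side']]
a=P[0][190:290,280:420];b=P[1][215:315,270:370]
cv2.imwrite('pics/c4.png',np.hstack([cv2.resize(a,(448,320),interpolation=3),cv2.resize(b,(320,320),interpolation=3)]))
w=robot.capture('wrist')
for t in ['rum_ball_center','dish_foot','shaker_center']:
    for r in robot.regions_of(t,'wrist')[:1]: print(t,round(r['score'],2),np.array(r['bbox']))
"
```

```text
pos [ 0.5545 -0.0445  0.1394] yang 107.41 tilt [-0.0012  0.0003] j7 1.98 t 18.1 f [-0.1 -0.1 -6.7]
shares [ 0.0038  0.0071 -0.1107] yaw 1.2498
[ 0.00482776  0.04461435 -0.01190005]
rum_ball_center 0.8 [420.4 245.4  51.1  49.4]
dish_foot 0.82 [444.7 227.9 188.8 109.4]
shaker_center 0.73 [314.2 261.3 367.9 214.4]
```

View pics/c4.png

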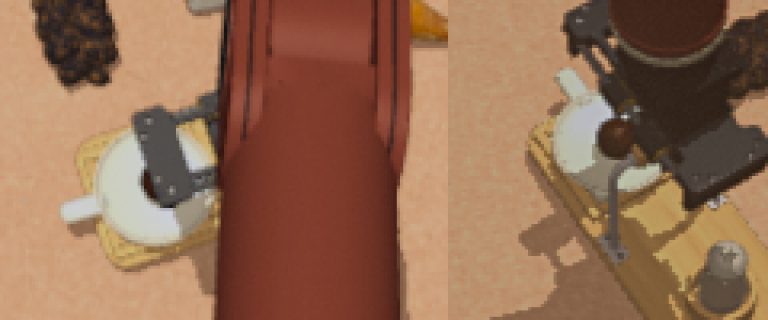

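Emit:
step_arm:
  increments:
    - [[0, 0, 0, -0.006, 0], [0, 0, 0, -0.014, 0], [0, 0, 0, -0.0225, 0], [0, 0, 0, -0.0325, 0], [0, 0, 0, -0.0425, 0]]

```text
t: 18.9
position: [0.5551, -0.0446, 0.1745]
ee_rot: [[-0.954, -0.299, 0.0], [-0.299, 0.954, 0.0], [-0.0, 0.0, -1.0]]
contact_force: [-0.7, 0.4, -6.4]
opening: 0.16
finger_force: 60.0
```

Emit:
step_arm:
  increments:
    - [[0, 0.001, 0, -0.01, 0], [0, 0.003, 0, -0.02, 0], [0, 0.006, 0, -0.03, 0], [0, 0.01, 0, -0.039, 0], [0, 0.014, 0, -0.0475, 0]]

```text
t: 19.4
position: [0.5439, -0.0482, 0.2122]
ee_rot: [[-0.954, -0.299, -0.0], [-0.299, 0.954, 0.0], [0.0, 0.0, -1.0]]
contact_force: [-0.6, 0.2, -6.4]
opening: 0.155
finger_force: 60.0
```

Emit:
step_arm:
  increments:
    - [[0, 0.005, 0, -0.0075, 0], [0, 0.01, 0, -0.0125, 0], [0, 0.014, 0, -0.017, 0], [0, 0.017, 0, -0.0205, 0], [0, 0.019, 0, -0.0225, 0]]

```text
t: 19.9
position: [0.5295, -0.0527, 0.2297]
ee_rot: [[-0.954, -0.299, -0.0], [-0.299, 0.954, 0.0], [0.0, 0.0, -1.0]]
contact_force: [-0.2, -0.2, -6.2]
opening: 0.155
finger_force: 60.0
```

```bash
python3 -c "
from h import *
go([.52,-.05,.23],0); print(robot.get_state()['wrist_torque'])
print('display edge',at('side',412,207,0),at('side',404,211,0),'baguette/jar',at('top',427,176,.05))
w=robot.capture('wrist')
for t in ['rum_ball_center','dish_foot','shaker_center']:
    for r in robot.regions_of(t,'wrist')[:1]: print(t,round(r['score'],2),np.array(r['bbox']))
"
```

```text
pos [ 0.5295 -0.0527  0.2297] yang 107.4 tilt [-0.0003  0.0004] j7 1.93 t 19.9 f [-0.2 -0.2 -6.2]
shares [ 0.0103  0.0067 -0.0003] yaw 1.2496
[-0.00978005 -0.04234435  0.01247968]
display edge [8.52882370e-01 1.66030654e-01 2.22044605e-16] [0.82429547 0.15818869 0.        ] baguette/jar [ 0.73906958 -0.25689293  0.05      ]
rum_ball_center 0.92 [421.6 247.4  53.9  51.8]
dish_foot 0.79 [445.9 226.5 188.  112. ]
shaker_center 0.74 [ 26.2 245.3  49.6  65.8]
```

Emit:
step_arm:
  increments:
    - [[0, 0, 0, 0, 0.005], [0, 0, 0, 0, 0.017], [0, 0, 0, 0, 0.037], [0, 0, 0, 0, 0.067], [0, 0, 0, 0, 0.107]]

```text
t: 20.6
position: [0.5297, -0.0526, 0.2295]
ee_rot: [[-0.99, -0.139, -0.0], [-0.139, 0.99, 0.0], [0.0, 0.0, -1.0]]
contact_force: [0.1, -0.3, -6.8]
opening: 0.153
finger_force: 60.0
```

Emit:
step_arm:
  increments:
    - [[0, 0, 0, 0, 0.05], [0, 0, 0, 0, 0.1], [0, 0, 0, 0, 0.15], [0, 0, 0, 0, 0.2], [0, 0, 0, 0, 0.25]]

```text
t: 21.1
position: [0.5298, -0.0526, 0.2295]
ee_rot: [[-0.972, 0.234, -0.0], [0.234, 0.972, 0.0], [0.0, 0.0, -1.0]]
contact_force: [-0.6, -0.0, -6.7]
opening: 0.158
finger_force: 60.0
```

Emit:
step_arm:
  increments:
    - [[0, 0, 0, 0, 0.05], [0, 0, 0, 0, 0.1], [0, 0, 0, 0, 0.15], [0, 0, 0, 0, 0.2], [0, 0, 0, 0, 0.25]]

```text
t: 21.6
position: [0.5297, -0.0525, 0.2295]
ee_rot: [[-0.819, 0.574, -0.0], [0.574, 0.819, 0.0], [0.001, -0.0, -1.0]]
contact_force: [-0.6, 0.6, -6.1]
opening: 0.157
finger_force: 60.0
```

Emit:
step_arm:
  increments:
    - [[0, 0, 0, 0, 0.05], [0, 0, 0, 0, 0.1], [0, 0, 0, 0, 0.15], [0, 0, 0, 0, 0.2], [0, 0, 0, 0, 0.25]]

```text
t: 22.1
position: [0.5297, -0.0525, 0.2295]
ee_rot: [[-0.552, 0.834, -0.0], [0.834, 0.552, 0.0], [0.0, -0.0, -1.0]]
contact_force: [-0.6, 0.7, -7.2]
opening: 0.159
finger_force: 60.0
```

Emit:
step_arm:
  increments:
    - [[0, 0, 0, 0, 0.05], [0, 0, 0, 0, 0.1], [0, 0, 0, 0, 0.15], [0, 0, 0, 0, 0.2], [0, 0, 0, 0, 0.25]]

```text
t: 22.6
position: [0.5297, -0.0526, 0.2295]
ee_rot: [[-0.208, 0.978, -0.0], [0.978, 0.208, 0.0], [0.0, -0.0, -1.0]]
contact_force: [-0.5, 0.5, -6.7]
opening: 0.154
finger_force: 60.0
```

Emit:
step_arm:
  increments:
    - [[0, 0, 0, 0, 0.045], [0, 0, 0, 0, 0.082], [0, 0, 0, 0, 0.11], [0, 0, 0, 0, 0.128], [0, 0, 0, 0, 0.138]]

```text
t: 23.1
position: [0.5297, -0.0525, 0.2295]
ee_rot: [[-0.005, 1.0, -0.0], [1.0, 0.005, 0.0], [0.0, -0.0, -1.0]]
contact_force: [0.2, 0.7, -5.9]
opening: 0.153
finger_force: 60.0
```

Emit:
step_arm:
  increments:
    - [[0, 0, 0, 0, 0.003], [0, 0, 0, 0, 0.0046], [0, 0, 0, 0, 0.0046], [0, 0, 0, 0, 0.0046], [0, 0, 0, 0, 0.0046]]

```text
t: 23.6
position: [0.5297, -0.0526, 0.2296]
ee_rot: [[-0.0, 1.0, -0.0], [1.0, 0.0, 0.0], [0.0, -0.0, -1.0]]
contact_force: [0.8, 0.1, -6.2]
opening: 0.159
finger_force: 60.0
```

```bash
python3 -c "
from h import *
go([.53,-.053,.23],0)
im=robot.capture('wrist'); b=robot.capture('side')
cv2.imwrite('pics/f.png',np.hstack([cv2.resize(im,(400,300)),b[150:300,270:470]][:1]+[cv2.resize(b[130:300,270:470],(400,300),interpolation=3)])[:,:,::-1])
for t in ['rum_ball_center','dish_foot','shaker_center']:
    for r in robot.regions_of(t,'wrist')[:1]: print(t,round(r['score'],2),np.array(r['bbox']))
"
```

```text
pos [ 0.5297 -0.0526  0.2296] yang 0.02 tilt [-0.0003  0.0003] j7 0.07 t 23.6 f [ 0.8  0.1 -6.2]
shares [-0.0006  0.0003 -0.0005] yaw 0.0002
rum_ball_center 0.57 [421.  246.1  55.3  52.2]
dish_foot 0.9 [445.5 226.7 188.4 115.8]
shaker_center 0.88 [180.8 249.4  88.8  74.7]
```

View pics/f.png

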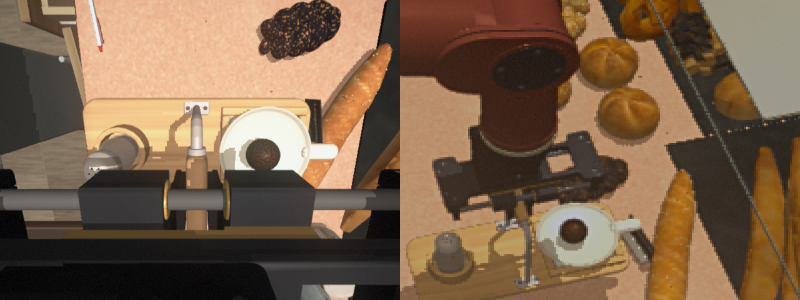

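Emit:
step_arm:
  increments:
    - [[0, 0, 0, 0, 0], [0, 0, 0, 0, 0], [0, 0, 0, 0, 0], [0, 0, 0, 0, 0], [0, 0, 0, 0, 0]]

```text
t: 24.35
position: [0.5298, -0.0526, 0.2296]
ee_rot: [[-0.0, 1.0, -0.0], [1.0, 0.0, 0.0], [0.0, -0.0, -1.0]]
contact_force: [-0.0, 0.2, -5.7]
opening: 0.151
finger_force: 60.0
```

```bash
python3 -c "
from h import *
print(robot.hand_in())"
```

```text
the job is handed in; nothing more can be done
None
```

The job is handed in at about 24 s: the dish sits in the pocket, and the arm is holding the caddy still and level by its grip, about 10 cm up, with the tab facing the customer, the rum ball in the middle of its dish and the shaker in its collar (no verdict came back).

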